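Close the draught shield and tare the balance

ROBOT

A 7-joint arm with a two-finger parallel gripper is mounted at the origin on the work surface. World frame = base frame: x ahead of the robot, y to its left, z up, the work surface at z = 0. Lengths are in m, angles in rad, forces in N, time in s.
With the tool pointing down it reaches from about 0.4 to 0.85 m from the base axis. Payload 10.4 kg.
Tool frame: the origin (TCP) lies midway between the tips of the shut fingers; the grasp point (between the pads) lies robot.grip_point_offset behind it (robot.grip_point_offset is the distance from the TCP to the grasp point, in m); z points along the fingers, y is the line along which they close (so a half turn about z gives the same grasp; the last joint's range is limited). The gripper opens to 87 mm and grips with 3 to 60 N. Pads are 19 mm wide; open, the fingers measure 117 mm over their backs; the gripper's body (75 mm by 190 mm) begins 51 mm behind the grasp point.
Start: joints at [1.193, 0.332, -0.065, 1.46, 0.022, 1.35, -0.088], TCP at [0.217, -0.586, 0.223] pointing down, gripper open.
Joint ranges: [-2.6, 2.6], [-0.5, 2.12], [-1.47, 1.34], [0.16, 2.42], [-1.27, 4.41], [0.06, 2.06], [-2.6, 2.6]. Speed limits (rad/s): [2.22, 2.22, 2.79, 2.79, 3.14, 3.14, 3.14].

INTERFACE

Orientations are given as a rotation vector (axis times angle).
In Python, from station import robot gives the robot as it stands. Calls block until the motion is done:
- robot.move_to(position, orientation): joint-space move of the TCP to a pose.
- robot.servo_line(position, rotation=None, v=0.15, stop_force=None): straight line of the TCP; rotation=None keeps the orientation; v is the mean speed in m/s. With stop_force (N) it stops when the force on the tool has changed by that much, and returns True; else False.
- robot.movej(angles): joint-space move.
- robot.move_gripper(opening, f_grip=None): finger opening in m; f_grip is the grip in N (None keeps the last); returns when the fingers have stopped.
- robot.wait(seconds).
- robot.ik(position, orientation): joint angles nearest the present ones, or None.
- robot.get_state(): the state.
- robot.read_camera(name): name is "scene" or "top"; returns a dict with "image" (384x512x3 uint8, blue, green, red), "vfov" (degrees; the focal length in pixels is half the picture's height over the tangent of half this angle, whatever the lens; pixels are square), "cx", "cy" (the principal point, pixels), "dist" ([k1, k2, p1, p2, k3] as OpenCV has them; the pictures are not rectified), "position" and "attitude" of the camera in the world. Camera axes: x right, y down, z forward; pixel columns grow to the right and rows downward; lengths in m; the calibration is good to about 2 mm. A picture is of the moment at which its call begins. There is no depth.
A pose or a line that the arm cannot do raises robot.IKError and nothing moves.
- robot.sign_off(): hands the job in; it is judged then, once.
The state is a dict: "clock": time; "q": joint angles; "qd": joint speeds; "tau": joint torques, N m; "eef_pos": TCP position; "tool_rot": TCP orientation; "force": force on the tool from outside, world axes, zero at the start; "torque": the same for the moment, N m; "grip_width": finger opening in m; "gripper_force": force on a finger pad.
Only numpy, scipy, OpenCV 4.12 (cv2) and the standard library are available. Lean on these libraries where they do the work, as an engineer would, in place of code of your own. Each camera call takes 0.05 s, during which the arm holds its last target. There are 200 camera calls.

TASK

An empty dish stands on the pan of the laboratory balance. With the fingertips, gently push the sliding glass roof of the draught shield forward, towards the keypad, until it is fully shut, then lightly press the wide blue tare key, let it come up again and take the hand clear. Leave the dish, the other keys and the things standing round the balance as they are.

Things in the scene. Friction and masses are not known exactly. Their poses are not given: they have to be found in the camera images.
- balance: precision balance, light grey, fixed to the bench, 290 mm deep (x) by 185 mm wide (y). Origin on the bench under its centre; its own +x points to its rear, +y to its left (as its user sees it), z up. At the front (-x) a keypad deck that rises 8 degrees to the rear carries a row of five keys and behind them the display; on the rear part stands a clear glass draught shield, x from -35 to +135 mm, y from -82 to +82 mm, walls up to z = 135 mm, closed by the sliding roof
- roof (a joint): opening of the glass roof in m: 0 fully shut, up to 0.10 slid open to the rear (the balance's +x). It slides level with about 1.2 N of friction, stays where it is left, and meets a firm stop at 0
- roof_catch (a point): push point on the roof, moves with it: middle of the upright rear face (14 mm high) of the orange moulding across the whole front edge of the roof (164 mm along the balance's y, 25 mm deep, front side sloping). The point is 8 mm above the glass (glass top z = 139 mm, moulding top 153 mm); behind it (+x) lies 147 mm of bare flat glass. Shut, it is at balance x = -12 mm, y = 0
- tare_key_top (a point): centre of the top of the wide blue tare key, right-hand end of the row (balance y = -62 mm, x = -119 mm, z about 54 mm). Key top 22 mm deep (x) by 36 mm wide (y), 8 mm above the deck, leaning 8 degrees to the front; the next key's edge is 28 mm to the left of its edge; the shield's front wall stands 83 mm behind this point
- tare_key (a joint): press travel of the tare key: 0 up, 0.005 m fully down; it counts as pressed from 0.0025. A spring brings it back: 0.8 N to start, 3.3 N at 0.0025, 5.8 N fully down
- print_key (a joint): press travel of the grey key nearest the tare key (balance y = -8 mm, 16 mm wide): 0 up, 0.005 m fully down; same height, stroke and spring as the tare key; must be left alone
- unit_key (a joint): press travel of the grey key in the middle (balance y = +18 mm, 16 mm wide): 0 up, 0.005 m fully down; same height, stroke and spring as the tare key; must be left alone
- cal_key (a joint): press travel of the grey key next to the red key (balance y = +44 mm, 16 mm wide): 0 up, 0.005 m fully down; same height, stroke and spring as the tare key; must be left alone
- power_key (a joint): press travel of the red key at the left-hand end (balance y = +71 mm, 16 mm wide): 0 up, 0.005 m fully down; same height, stroke and spring as the tare key; must be left alone
- dish: empty round aluminium weighing dish, 52 mm across, 14 mm high, loose on the pan inside the shield; origin at the centre of its underside
- weight: brass calibration weight with a knob, 23 mm across, 39 mm high, loose on the bench beside the balance; origin at the centre of its underside
- jar: amber glass jar with a black cap, 38 mm across, 58 mm high, loose on the bench beside the balance; origin at the centre of its underside
- sample_cup: white sample cup with a green lid, 43 mm across, 25 mm high, loose on the bench beside the balance; origin at the centre of its underside
Mind the look-alikes: they are no part of the job. There is more than one size of the dish; the one meant has the size given above.

How it is judged:
By the outcome, as a careful person would: the job done as asked, in the order asked, and still so for the second after the job is handed in, with the robot touching nothing.
It also fails if it takes over 48 s, if anything falls off the work surface, if the arm or the gripper's body presses on something with over 40 N, if the wrist force passes 120 N, or if a joint passes its speed limit or range.

## Working session

There is one attempt and no reset: what is moved stays moved. The work goes in short steps, each a Python script; the robot and the scene stay as the last script left them, time stands still between calls to the robot, and variables do not carry over. Pictures are saved under pics/ and viewed, at most 10 in all, crops included, and the job is handed in when it is done.

```bash
mkdir -p pics
python3 - <<'E'
from station import robot
import cv2,numpy as np,pickle
d={}
for n in("scene","top"):
    c=robot.read_camera(n);d[n]=c
    cv2.imwrite(f"pics/{n}0.png",c["image"])
    print(n,{k:v for k,v in c.items() if k!="image"})
pickle.dump(d,open("c0.pkl","wb"))
s=robot.get_state();print(s,robot.grip_point_offset)
E
```

```text
scene {'vfov': 57.6115034144421, 'cx': 254.913627628803, 'cy': 190.53953401536666, 'dist': array([-0.08793837,  0.        ,  0.        ,  0.        ,  0.        ]), 'position': array([1.18529551, 0.17910118, 0.7116716 ]), 'attitude': array([-1.54323846, -1.98777766,  0.85279864])}
top {'vfov': 57.82616805879911, 'cx': 257.4946944456755, 'cy': 188.80564273174207, 'dist': array([-0.01075308,  0.        ,  0.        ,  0.        ,  0.        ]), 'position': array([0.4680453 , 0.01965757, 0.75369527]), 'attitude': array([-2.20342844,  2.00769365, -0.20578563])}
{'clock': 0.1, 'q': array([ 1.19343038,  0.33282486, -0.06467166,  1.46085097,  0.02157475,
        1.34993035, -0.08853942]), 'qd': array([ 0.00176211, -0.00284   , -0.00027192, -0.00393161, -0.00175626,
       -0.00054443,  0.00038005]), 'tau': array([ 1.20652094e-03, -6.24546719e+01,  2.44741864e-02, -3.90718997e+01,
       -6.14546891e-02,  3.65855440e-02,  1.11008028e-04]), 'eef_pos': array([ 0.21697108, -0.58575043,  0.22182636]), 'tool_rot': array([-3.09104223e+00, -5.54038218e-01,  4.35037595e-04]), 'force': array([ 1.28901509,  0.13630284, -0.0404526 ]), 'torque': array([ 0.03557838, -0.01056748,  0.02283941]), 'gripper_force': 0.0, 'grip_width': 0.08719240705515073} 0.0187
```

View pics/scene0.png

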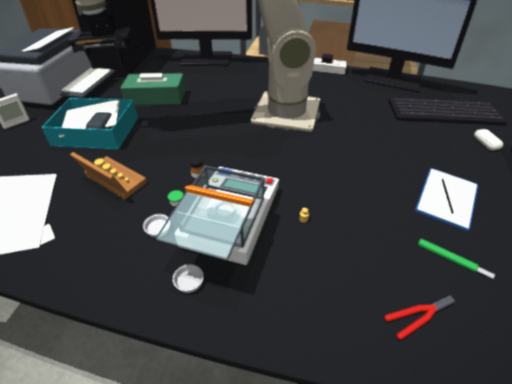

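View pics/top0.png

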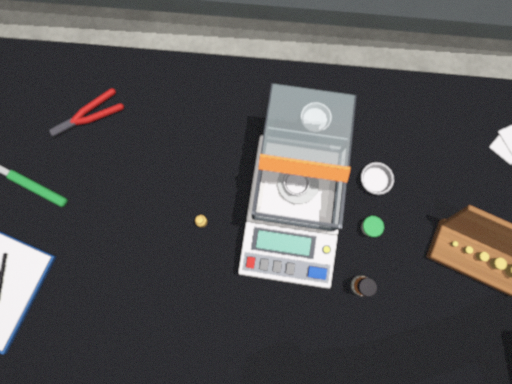

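The scene view shows the balance at about (225,215), with the orange moulding at about (217,195) and the keypad facing the robot. The top view shows the moulding from (260,162) to (349,173), the blue key at (317,272) and the red key at (251,263). I'll enlarge both.

Run:
```python
import cv2,pickle
d=pickle.load(open("c0.pkl","rb"))
def crop(n,x0,y0,x1,y1,s,o):
    im=cv2.resize(d[n]["image"][y0:y1,x0:x1],None,fx=s,fy=s,interpolation=cv2.INTER_CUBIC)
    for x in range(x0-x0%-20,x1,20): cv2.putText(im,str(x),((x-x0)*s,10),0,.35,(0,255,255));cv2.line(im,((x-x0)*s,12),((x-x0)*s,20),(0,255,255))
    for y in range(y0-y0%-20,y1,20): cv2.putText(im,str(y),(0,(y-y0)*s+4),0,.35,(0,255,255));cv2.line(im,(26,(y-y0)*s),(32,(y-y0)*s),(0,255,255))
    cv2.imwrite(o,im)
crop("top",230,145,370,295,4,"pics/t1.png")
crop("scene",150,155,290,265,5,"pics/s1.png")
```

```text
(no output)
```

View pics/t1.png

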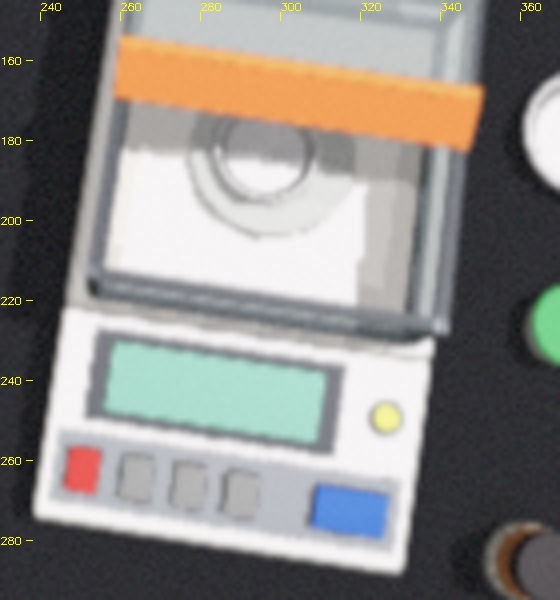

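View pics/s1.png

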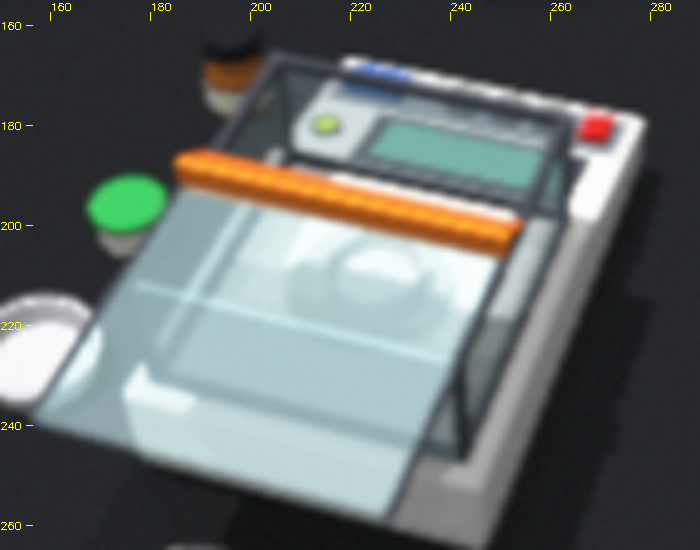

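```bash
cat > geo.py <<'E'
import cv2,numpy as np,pickle
from scipy.spatial.transform import Rotation as R
def cam(c):
    f=c["image"].shape[0]/2/np.tan(np.radians(c["vfov"])/2)
    K=np.array([[f,0,c["cx"]],[0,f,c["cy"]],[0,0,1]]);M=R.from_rotvec(c["attitude"]).as_matrix().T
    return K,c["dist"],M,-M@c["position"]
def proj(c,P):
    K,D,M,t=cam(c);return cv2.projectPoints(np.atleast_2d(P).astype(float),cv2.Rodrigues(M)[0],t,K,D)[0][:,0]
def tri(c1,p1,c2,p2):
    n=[];Ps=[]
    for c,p in((c1,p1),(c2,p2)):
        K,D,M,t=cam(c);n.append(cv2.undistortPoints(np.array([[p]],float),K,D).reshape(2,1));Ps.append(np.c_[M,t])
    X=cv2.triangulatePoints(Ps[0],Ps[1],*n).ravel();return X[:3]/X[3]
E
python3 - <<'E'
from geo import *
from scipy.optimize import least_squares
d=pickle.load(open("c0.pkl","rb"));T,S=d["top"],d["scene"]
for n,a,b in(("red",(250.4,262.4),(269,180.5)),("blue",(317.4,272.6),(225.5,170.9)),("mould+y",(259.9,154.4),(252.5,202)),("mould-y",(350.9,166.7),(185.5,187))):
    print(n,tri(T,a,S,b).round(4))
Tp=[(-.119,y,.054) for y in(.071,.044,.018,-.008,-.062)]+[(0,.082,.153),(0,-.082,.153)]
Ti=np.array([(250.4,262.4),(263.9,264.4),(276.9,266.4),(289.9,268.4),(317.4,272.6),(259.9,154.4),(350.9,166.7)])
Sp=[(-.119,.071,.054),(-.119,-.062,.054),(0,.082,.139),(0,-.082,.139)]
Si=np.array([(269,180.5),(225.5,170.9),(250,206.4),(185.2,191)])
def W(P,p,m):
    P=np.array(P,float);P[m:,0]+=p[3];c,s=np.cos(p[2]),np.sin(p[2])
    return np.c_[p[0]+c*P[:,0]-s*P[:,1],p[1]+s*P[:,0]+c*P[:,1],P[:,2]]
def res(p,ret=0):
    a=proj(T,W(Tp,p,5))-Ti;b=proj(S,W(Sp,p,2))-Si
    return np.r_[a,b] if ret else np.r_[a,b].ravel()
r=least_squares(res,[.5,0,0,.07],loss="soft_l1");p=r.x
print(p, "opening",p[3]+.012);print(res(p,1).round(1))
np.save("pose.npy",p)
print(W([(-.119,-.062,.054),(0,0,.147)],p,1))
E
```

```text
red [0.4651 0.0339 0.05  ]
blue [ 0.4576 -0.0984  0.0517]
mould+y [0.6565 0.0349 0.1527]
mould-y [ 0.6484 -0.1296  0.1537]
[ 0.57995145 -0.04388485 -0.06339331  0.07316261] opening 0.0851626073901025
[[ 0.1 -0.4]
 [ 0.2 -0.2]
 [ 0.2 -0.1]
 [ 0.3  0. ]
 [ 0.2  0.2]
 [ 0.5 -0.8]
 [ 0.   0.6]
 [ 0.5 -0.9]
 [ 0.1 -0.7]
 [ 1.3  0.2]
 [ 0.7  0.2]]
[[ 0.45726273 -0.09822156  0.054     ]
 [ 0.65296709 -0.04851977  0.147     ]]
```

The fit residuals are under 1.3 px. Triangulated heights are moulding 0.153, key about 0.051 and moulding width 0.165, all matching the text. Next I go behind the moulding with the fingers shut.

```bash
cat > h.py <<'E'
from station import robot
import numpy as np
from scipy.spatial.transform import Rotation as R
p=np.load("pose.npy");B=R.from_euler("z",p[2])
def w(x,y,z): return B.apply([x,y,z])+[p[0],p[1],0]
def rot(tilt=0,flip=0): # tilt: hand leans to the front (-x)
    return (B*R.from_euler("y",-tilt)*R.from_euler("z",np.pi*flip)*R.from_euler("x",np.pi)).as_rotvec()
def show(t):
    s=robot.get_state();b=B.inv().apply(s["eef_pos"]-[p[0],p[1],0]);print(t,round(s["clock"],2),"bal",b.round(4),"F",B.inv().apply(s["force"]).round(2),"w",round(s["grip_width"],4))
E
python3 - <<'E'
from h import *
for f in(0,1):
    for P,t in((w(.115,0,.2),0),(w(-.03,0,.146),0),(w(-.119,-.062,.05),.14)):
        q=robot.ik(P,rot(t,f));print(f,None if q is None else np.round(q,2))
f=min((0,1),key=lambda f:np.inf if (q:=robot.ik(w(.115,0,.2),rot(0,f))) is None else abs(q-robot.get_state()["q"]).max())
print("flip",f)
s=robot.get_state()
robot.servo_line(s["eef_pos"]+[0,0,.08],v=.15)
robot.move_gripper(0,5)
robot.move_to(w(.115,0,.24),rot(0,f));show("above")
print(robot.servo_line(w(.115,0,.146),v=.06,stop_force=4));show("down")
import cv2
c=robot.read_camera("scene");cv2.imwrite("pics/s2.png",cv2.resize(c["image"][80:270,110:330],None,fx=3,fy=3,interpolation=2))
E
```

```text
0 [ 0.35  0.56 -0.52  1.25  0.27  1.4  -1.79]
0 [ 0.53  0.29 -0.62  1.73  0.18  1.18 -1.78]
0 [ 0.7   0.12 -0.6   2.14  0.09  0.76 -1.58]
1 [ 0.47  0.6  -0.73  1.24  0.39  1.43  1.29]
1 [ 0.68  0.33 -0.81  1.72  0.25  1.2   1.31]
1 [ 0.8   0.13 -0.7   2.14  0.11  0.77  1.54]
flip 1
above 4.85 bal [ 0.115  -0.0013  0.24  ] F [ 0.76 -0.5   0.46] w 0.0005
False
down 6.57 bal [1.152e-01 1.000e-04 1.464e-01] F [ 0.74 -0.12  0.42] w 0.0004
```

View pics/s2.png

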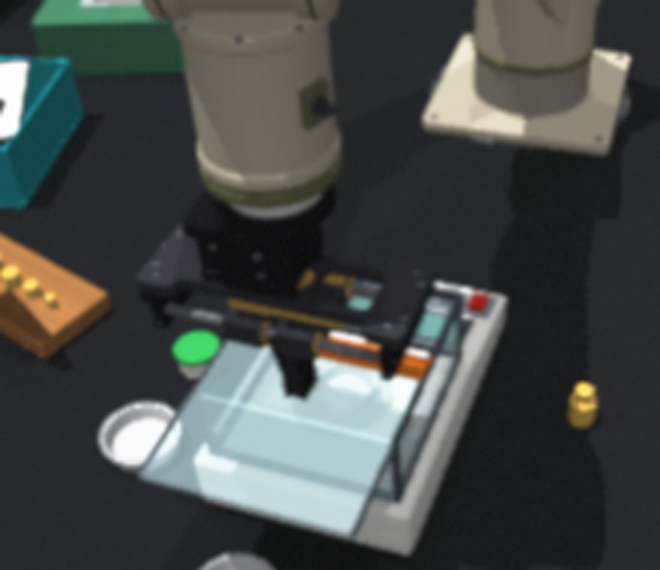

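Run:
```python
from h import *; from geo import *
import time
c=robot.read_camera("scene");s=robot.get_state()
Rt=R.from_rotvec(s["tool_rot"])
for y in(-.09,-.045,0,.045,.09):
    print(y,[((proj(c,s["eef_pos"]+Rt.apply([0,y,-z]))[0]-[110,80])*3).round() for z in(0,.07)])
i=cv2.resize(c["image"][140:225,170:270],None,fx=7,fy=7,interpolation=2);cv2.imwrite("pics/s3.png",cv2.convertScaleAbs(i,alpha=1.8,beta=20))
```

```text
-0.09 [array([193., 361.]), array([177., 292.])]
-0.045 [array([246., 374.]), array([233., 305.])]
0 [array([301., 387.]), array([292., 318.])]
0.045 [array([358., 401.]), array([352., 332.])]
0.09 [array([416., 415.]), array([414., 346.])]
```

View pics/s3.png

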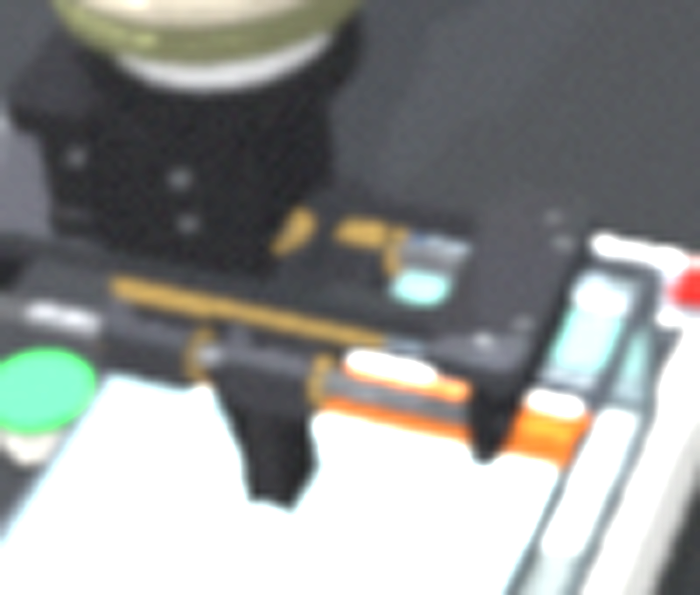

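The shut fingertips are at (297,390) in the first crop, behind the moulding and just above the glass. The other dark piece is the gripper body's end bracket, well above the roof. Now I push.

Run:
```python
from h import *
r=robot.servo_line(w(-.012,0,.146),v=.03,stop_force=5);print(r);show("push")
robot.wait(.2);show("settled")
import cv2,pickle
c=robot.read_camera("top");pickle.dump(c,open("c1.pkl","wb"));cs=robot.read_camera("scene")
a=cv2.resize(c["image"][145:295,230:370],(560,600),interpolation=2);cv2.imwrite("pics/t4.png",a)
```

```text
True
push 10.03 bal [-0.0011 -0.      0.146 ] F [ 3.11 -0.27  2.  ] w 0.0002
settled 10.22 bal [-1.100e-03 -1.000e-04  1.459e-01] F [2.42 2.08 1.35] w 0.0007
```

Run:
```python
from h import *
r=robot.servo_line(w(-.016,0,.146),v=.02,stop_force=7);print(r);show("push2")
robot.servo_line(w(.012,0,.147),v=.05);show("back")
robot.servo_line(w(.012,0,.23),v=.15)
robot.move_to(w(-.15,-.062,.23),rot(.14,1))
robot.servo_line(w(-.145,-.062,.13),v=.12);show("front")
import cv2,pickle
c=robot.read_camera("scene");pickle.dump(c,open("c2.pkl","wb"))
cv2.imwrite("pics/s5.png",cv2.resize(c["image"][135:265,140:300],None,fx=4.5,fy=4.5,interpolation=2))
from geo import proj
print(((proj(c,[w(-.012,s*.082,.139) for s in(1,-1)])-[140,135])*4.5).round())
```

```text
True
push2 10.58 bal [-1.100e-03 -1.000e-04  1.459e-01] F [ 1.63 -0.22  2.14] w 0.0009
back 10.99 bal [1.200e-02 1.000e-04 1.466e-01] F [-0.2  -0.2  -0.87] w 0.0005
front 13.47 bal [-0.1444 -0.0618  0.1306] F [ 0.56 -1.19  0.24] w 0.0004
[[551. 214.]
 [274. 154.]]
```

View pics/s5.png

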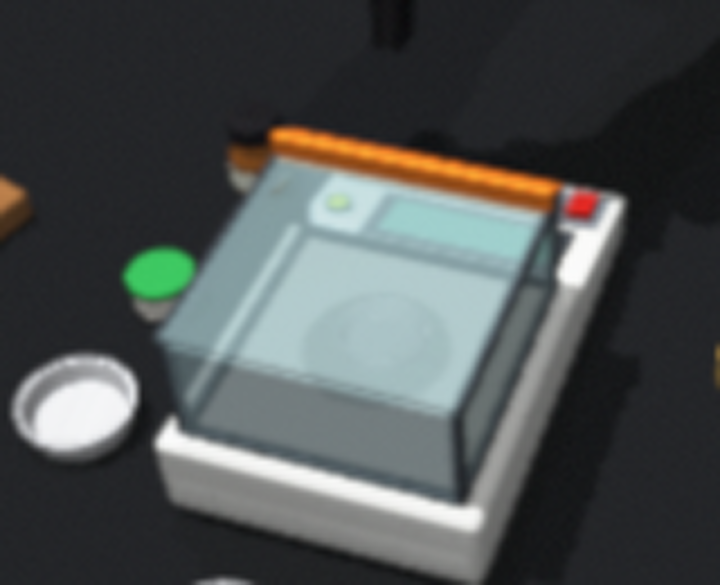

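The scene view shows the moulding's lower rear edge at (274,152)–(553,210), where the shut position predicts (274,154)–(551,214). The glass is flush with the rear wall and the second push met a firm stop, so the roof is shut. Next is the tare key.

Run:
```python
from h import *
n=np.array([-np.sin(np.radians(8)),0,np.cos(np.radians(8))]);k=np.array([-.119,-.062,.054])
at=lambda h:w(*(k+n*h))
robot.servo_line(at(.045),v=.1);robot.servo_line(at(.012),v=.06);robot.wait(.3);show("hover")
r=robot.servo_line(at(-.008),v=.012,stop_force=5);print(r);show("press")
robot.wait(.2);show("hold")
s=robot.get_state();print("depth",(B.inv().apply(s["eef_pos"]-[p[0],p[1],0])-k)@n)
import cv2
c=robot.read_camera("top");cv2.imwrite("pics/t6.png",cv2.resize(c["image"][145:295,230:370],(560,600),interpolation=2))
```

```text
hover 15.05 bal [-0.1206 -0.0621  0.0661] F [ 0.82  0.71 -0.55] w 0.0006
True
press 16.29 bal [-0.1184 -0.062   0.0496] F [-0.89  0.06  5.81] w 0.0007
hold 16.49 bal [-0.1184 -0.062   0.0497] F [-0.35 -0.3   5.99] w -0.0
depth -0.004373545615876699
```

View pics/t6.png

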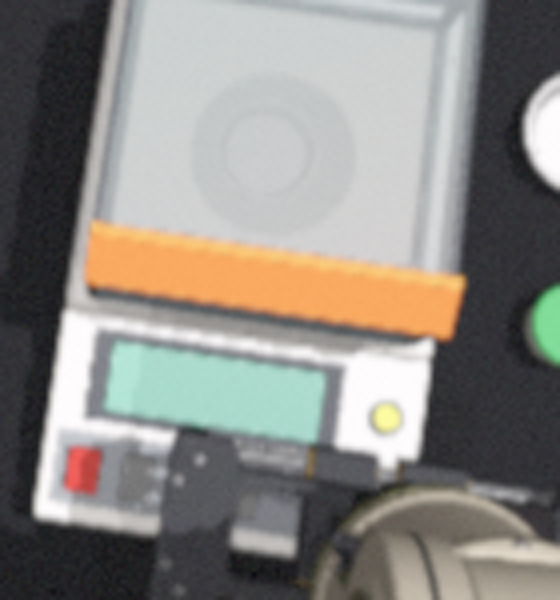

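In the top view the roof is shut (moulding from (88,225) to (465,280)) and the hand is over the tare key. Force is about 6 N at 4.4 mm depth, so the key is pressed. I'll release and take the hand clear.

Run:
```python
from h import *
n=np.array([-np.sin(np.radians(8)),0,np.cos(np.radians(8))]);k=np.array([-.119,-.062,.054])
robot.servo_line(w(*(k+n*.015)),v=.03);show("up")
robot.servo_line(w(*(k+n*.2)),v=.15)
robot.movej([1.193,.25,-.065,1.46,.022,1.35,-.088]);show("clear");robot.wait(.5)
import cv2
from geo import proj
c=robot.read_camera("top");cv2.imwrite("pics/t7.png",cv2.resize(c["image"][145:295,230:400],(680,600),interpolation=2))
print(((proj(c,[w(-.012,s*.082,.153) for s in(1,-1)])-[230,145])*4).round())
```

```text
up 17.35 bal [-0.1212 -0.062   0.0687] F [ 0.75  0.66 -0.32] w 0.0005
clear 20.66 bal [-0.3262 -0.5642  0.2741] F [ 0.07  0.74 -0.16] w 0.0007
[[ 91. 218.]
 [464. 276.]]
```

View pics/t7.png

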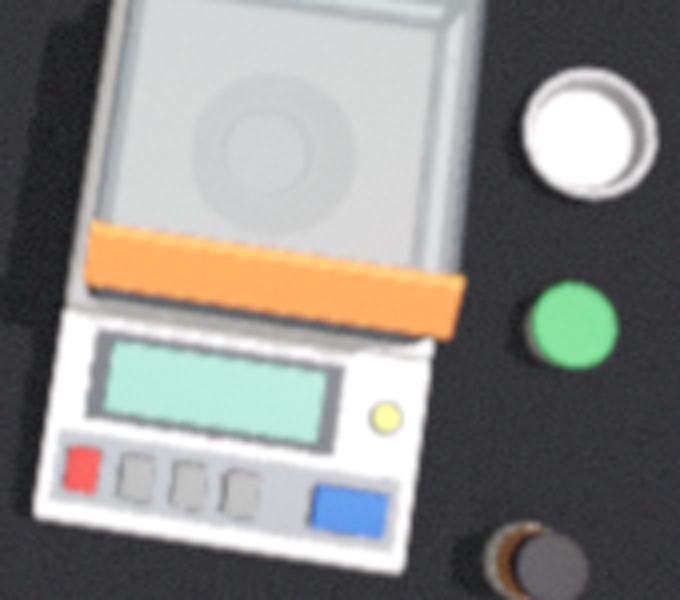

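The roof moulding, (90,222)–(465,278), is at the predicted shut position. The keys are up, and the dish and surrounding things are unmoved.

```bash
python3 -c "
from station import robot
print(robot.sign_off())"
```

```text
the job is handed in; nothing more can be done
None
```

The roof is pushed shut against its stop, the tare key was pressed (about 6 N) and came back up, the hand is clear, and the job was handed in at about 21 s.

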